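# Shut the wood-sample box: fold its flap over and tuck it under the steel lip

### The arm

A 6-joint arm with a two-finger parallel gripper is mounted at the origin on the work surface. World frame = base frame: x ahead of the robot, y to its left, z up, the work surface at z = 0. Lengths are in m, angles in rad, forces in N, time in s.
With the tool pointing down it reaches from about 0.375 to 0.975 m from the base axis. Payload 3.8 kg.
Tool frame: the origin (TCP) lies at the very end of the fingers, on their centre line; the grasp point (between the pads) lies 19 mm behind it; z points along the fingers, y is the line along which they close (so a half turn about z gives the same grasp; the last joint's range is limited). The gripper opens to 85 mm and grips with 20 to 120 N. Pads are 22 mm wide; open, the fingers measure 114 mm over their backs; the gripper's body (76 mm by 85 mm) begins 54 mm behind the grasp point. The pads swing forward as they close: fully open they stand 13 mm farther back than shut.
Start: joints at [-1.285, 0.264, 1.604, -0, 1.274, -0.037], TCP at [0.214, -0.64, 0.231] pointing down, gripper open.
Joint ranges: [-2.63, 2.63], [-0.94, 2.18], [0.31, 2.57], [-1.31, 4.45], [0, 2.66], [-2.55, 2.55]. Speed limits (rad/s): [2.57, 2.57, 3.14, 3.14, 3.14, 3.14].

### API

Orientations are given as a rotation vector (axis times angle).
In Python, from workcell import * gives the robot as it stands.
- The arm moves only by the shell command python3 -m crank 'ROWS' [OPENING] [FORCE]. ROWS is JSON, a list that holds one entry, the list of rows, each a list of 6 numbers: the shift along the tool's x, y, z in cm, then the turn, a rotation vector about the tool's x, y, z in rad. In form: [[[dx, dy, dz, ax, ay, az], ...]]. A call has 1 to 8 rows; each row shifts and turns the commanded pose from where the row before left it, along the tool's axes as they then stand; what a row does not reach is not made up. A row lasts 1/12 s, in which the tool goes at most 41.7 mm and 7.16 degrees, less where a joint would pass 70% of its speed; a pose out of reach is approached as far as the arm can. A call with a gripper value outside its range is refused whole. OPENING is the finger opening in cm, from 0 to 8.54, set as the call begins (- or left out, the last holds). The fingers move at their own pace and stop on an object; FORCE is the grip in N (left out, the last holds). Time passes only in rows, so rows that do not move let the fingers close. It gives the time, the measured TCP pose, the force, the opening and the grip force at its end, in the units of the state.
- read_state(): the state, without advancing time (a new reading comes with each control period).
- read_camera(name): name is "scene" or "top"; returns the picture (480x640x3 uint8, blue, green, red); there is no depth.
- camera_model(name): a dict with "camera_matrix" (3x3 intrinsics, pixels), "R" (3x3) and "t" (3): a world point X has camera coordinates R X + t. Camera axes: x right, y down, z forward; pixel columns grow to the right and rows downward; lengths in m; the calibration is good to about 2 mm. A picture is of the moment at which its call begins. camera_model takes no time and is no camera call.
- finish_job(): hands the job in; it is judged then, once.
The state is a dict: "time": time; "q": joint angles; "joint_vel": joint speeds; "joint_torque": joint torques, N m; "tool_pos": TCP position; "tcp_rot": TCP orientation; "wrist_force": force on the tool from outside, world axes, zero at the start; "torque": the same for the moment, N m; "width": opening from 0.0 (shut) to 1.0 (fully open); "grip_force": force on a finger pad.
Only numpy, scipy, OpenCV 4.12 (cv2) and the standard library are available. Lean on these libraries where they do the work, as an engineer would, in place of code of your own. Each camera call takes 0.05 s, during which the arm holds its last target. There are 200 camera calls.

### The job

Shut the box of wood samples on the bench: push the sprung flap over until it lies flat on the box, keep it pressed down, and push it along by its ridge until its edge is fully home beneath the steel lip, so that it stays shut when you let go. Do it with the fingertips only, without pinching or lifting anything and without forcing the flap, and leave the samples in the box and the things round about where they are.

Things in the scene. Friction and masses are not known exactly. Their poses are not given: they have to be found in the camera images.
- box: Open plywood box screwed to the bench, 190 (x) by 160 mm (y). Origin: middle of its underside. Its x points level from hinge end to lip end, z up. Side walls 50 mm high, lip wall (+x end) 61, hinge wall 44; steel cheeks outside the side walls at the hinge end reach 64 mm up.
- lip_edge (a point): Middle of the steel lip's free edge, at mid-thickness, 71 mm in +x of the box's origin. The lip is a fixed plate 100 mm wide (box y), 4 mm thick, jutting 17 mm from the lip wall towards the hinge; underside 61 mm, top 65 mm above the bench. Axes as the box's.
- hinge_axis (a point): Middle of the flap's hinge pin, 53.5 mm above the bench. The pin lies along the box's y and runs in slots: it moves towards the lip with joint runner (75 mm in -x of the box's origin at runner 0). Axes as the box's.
- flap (a joint): Angle of the flap: 0 flat over the box (top face 56 mm above the bench), 1.57 upright, stop at 2.1. It is 140 mm from pin to free edge, 146 mm wide, 5 mm thick. A weak spring (0.23 N m at flat) opens it; with friction it rests anywhere from 1.5 to 2.1, and it lifts again from flat unless held or beneath the lip. Pushing it over takes 2 to 4 N at 70 mm from the pin.
- runner (a joint): How far pin and flap are slid towards the lip, 0 to 0.020 m (stop). Slides stiffly (5 N), stays where left; a finger pressing on the flap drags it back if drawn back, so lift off straight up. At 0 the flat flap's edge is 6 mm short of the lip's edge, at 0.020 it is 14 mm beneath it, with 5 mm of height to spare. Slid over 0.006 with the flap up, the flap lands on top of the lip.
- ridge_foot (a point): On the flap's outer face (upper when shut), mid-width, 94 mm from the pin: foot of the hinge-side face of a wooden ridge across the flap, 110 mm long, 12 mm thick (94 to 106 mm from the pin), 10 mm proud. Between pin and ridge the face is bare: press down there and push on the ridge. Axes turn with the flap: x from pin to free edge, z out of the outer face.
- flap_edge (a point): Middle of the flap's free edge, at mid-thickness, 140 mm from the pin. Axes turn with the flap as for ridge_foot.
- sample_a: Loose dark wood sample slat, 110 by 30 by 28 mm, lying in the box. Origin: middle of its underside.
- sample_b: Loose pale wood sample slat, 110 by 30 by 28 mm, lying in the box. Origin: middle of its underside.
- sample_c: Loose mid-brown wood sample slat, 110 by 30 by 28 mm, lying in the box. Origin: middle of its underside.
- offcut: Loose wooden offcut standing on end beside the box, 60 by 40 by 85 mm high. Origin: middle of its underside. Leave it alone.
- jar: Loose jar with a steel lid near a corner of the lip end, 60 mm across, 75 mm high. Origin: middle of its underside. Leave it alone.
- calculator: Loose black pocket calculator lying beyond the lip end, 120 by 75 by 18 mm. Origin: middle of its underside. Leave it alone.
Not all that is in view belongs to the job. Several things have the shape of the box; the one meant has the colours described above.

How it is judged:
On the way, in this order (a step that is already met when the one before it is completed fails the run):
1. the flap has been folded down flat over the box (value of joint flap below 0.06 rad), for 0.1 s.
2. the flap has been pushed home beneath the lip (value of joint flap below 0.06 rad and value of joint runner above 0.015 m), for 0.1 s.
At the end, for the whole second after the job is handed in: The flap lies shut (within 0.06 rad of flat) with its free edge beneath the steel lip by 8 mm or more (slid at least 15 of its 20 mm), and stays so with nothing touching it; samples, offcut, jar and calculator are within 30 mm of where they began (all of step 2 and x of flap_edge in the frame of lip_edge above 0.008 m and z of flap_edge in the frame of lip_edge below -0.003 m and distance of each of sample_a, sample_b, sample_c, offcut, jar, calculator from where it was at the start of the episode below 0.03 m).
It fails at once if a sample was lifted or shifted by more than 30 mm (distance of any of sample_a, sample_b, sample_c from where it was at the start of the episode above 0.03 m).
It fails at once if the offcut, jar or calculator was lifted, tipped over or shifted by more than 30 mm (distance of any of offcut, jar, calculator from where it was at the start of the episode above 0.03 m or angle between any of offcut, jar's own z axis and vertical above 0.5 rad).
It fails at once if the flap or box was forced (pressed with more than 60 N) (contact force between the fingers and box above 60 N).
It also fails if it takes over 38 s, if anything falls off the work surface, if the arm or the gripper's body presses on something with over 40 N, if the wrist force passes 120 N, or if a joint passes its speed limit or range.

## Working session

There is one attempt and no reset: what is moved stays moved. The work goes in short steps, Python scripts to look and compute and a shell command to move; the robot and the scene stay as the last step left them, time stands still between calls to the robot, and variables do not carry over. Pictures are saved under pics/ and viewed, at most 10 in all, crops included, and the job is handed in when it is done.

```bash
mkdir -p pics
python3 - <<'E'
from workcell import *
import cv2
for n in("scene","top"):
    cv2.imwrite(f"pics/{n}0.png",read_camera(n)); print(n,camera_model(n))
s=read_state();print(s["time"],s["tool_pos"],s["tcp_rot"],s["width"])
E
```

```text
scene {'camera_matrix': array([[495.02192304,   0.        , 314.88879881],
       [  0.        , 495.02192304, 245.96592282],
       [  0.        ,   0.        ,   1.        ]]), 'R': array([[ 0.76301058,  0.64623709, -0.01387387],
       [ 0.34805181, -0.4288411 , -0.83363976],
       [-0.54467862,  0.63124713, -0.55213428]]), 't': array([-0.44063255, -0.11328399,  1.17747649])}
top {'camera_matrix': array([[474.82111562,   0.        , 315.3690682 ],
       [  0.        , 474.82111562, 244.05288924],
       [  0.        ,   0.        ,   1.        ]]), 'R': array([[ 0.01490884, -0.99943407,  0.03015394],
       [-0.99805543, -0.01670016, -0.06005377],
       [ 0.06052336, -0.02919997, -0.99773959]]), 't': array([0.04239015, 0.52106778, 0.8288665 ])}
0.1 [ 0.21394568 -0.63947693  0.23004713] [-3.09868897e+00 -5.04502599e-01  3.78920151e-04] 1.000057322526479
```

View pics/scene0.png

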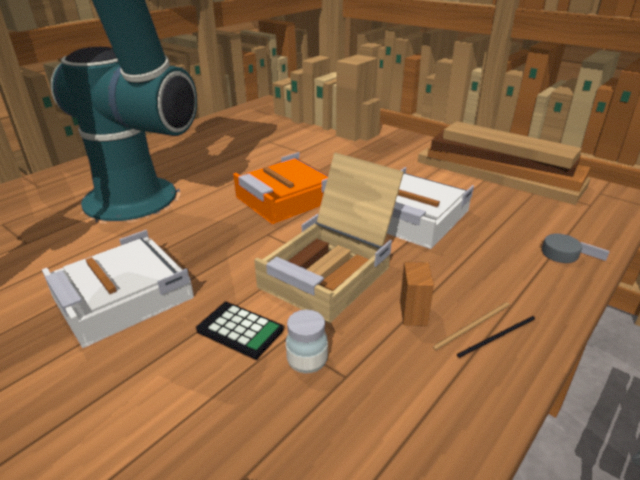

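View pics/top0.png

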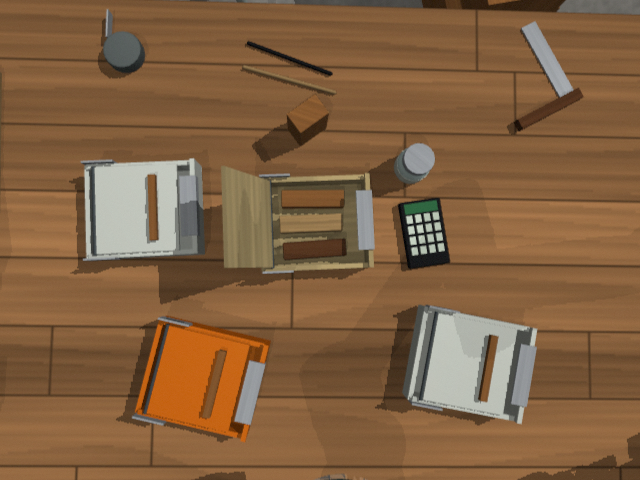

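The boxes are: orange (200,380 in top), white (145,210), white (470,360), and the plywood one (320,222), which is open with samples inside and has steel lip at its right. The plywood box fits, because it is the only one in plywood colour with samples in it. I'll confirm this in a crop.

Run:
```python
import cv2
a=cv2.imread("pics/top0.png")[150:290,205:465]
cv2.imwrite("pics/crop0.png",cv2.resize(a,None,fx=3,fy=3,interpolation=cv2.INTER_CUBIC))
a=cv2.imread("pics/scene0.png")[140:320,240:450]
cv2.imwrite("pics/crop1.png",cv2.resize(a,None,fx=3,fy=3,interpolation=cv2.INTER_CUBIC))
```

```text
(no output)
```

View pics/crop0.png

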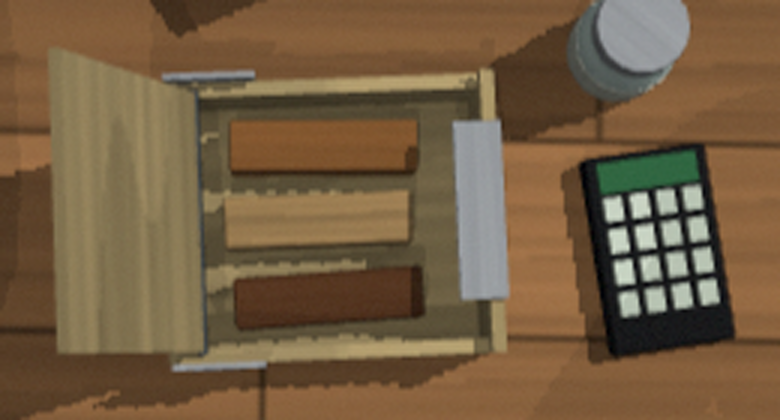

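View pics/crop1.png

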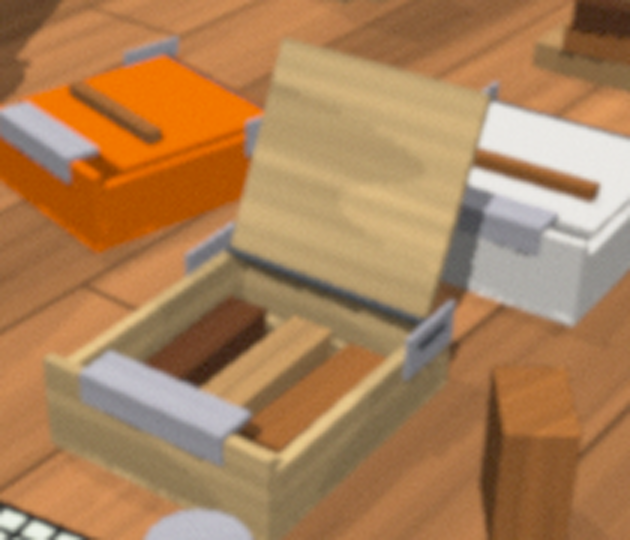

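```bash
cat > h.py <<'E'
from workcell import *
import numpy as np, cv2
def ray(n,p):
    m=camera_model(n);R=m["R"];d=R.T@np.linalg.inv(m["camera_matrix"])@[p[0],p[1],1]
    return -R.T@m["t"],d
def onz(n,p,z):
    c,d=ray(n,p);return c+d*(z-c[2])/d[2]
def tri(pt,ps):
    P=[camera_model(n)["camera_matrix"]@np.c_[camera_model(n)["R"],camera_model(n)["t"]] for n in("top","scene")]
    X=cv2.triangulatePoints(P[0],P[1],np.array(pt,float),np.array(ps,float))[:,0];return X[:3]/X[3]
E
python3 - <<'E'
from h import *
np.set_printoptions(precision=4,suppress=True)
T=lambda x,y:(205+x/3,150+y/3)
S=lambda x,y:(240+x/3,140+y/3)
L=[onz("top",T(*p),.065) for p in((455,122),(460,298))]
W=[onz("top",T(*p),.061) for p in((493,68),(505,351))]
print("lip edge",L,sum(L)/2);print("lipwall outer",W,sum(W)/2)
print("lip tri",tri(T(455,122),S(245,410)))
a=tri(T(58,352),S(285,38));b=tri(T(50,48),S(490,92))
print("flap edge",a,b)
u=(W[1]-W[0])[:2];u/=np.linalg.norm(u) # toward box right-hand
bx=np.array([u[1],-u[0]]); bx*=np.sign(-bx[1])
o=(sum(W)/2)[:2]-.095*bx; o2=(sum(L)/2)[:2]-.071*bx
print("bx",bx,"ang",np.arctan2(bx[1],bx[0]),"origin",o,o2)
pin=o-.075*bx;m=(a+b)/2
print("pin",pin,"edge along bx from pin",(m[:2]-pin)@bx, m[2]-.0535)
for n,p in(("offcut",T(330,-120)),):print(n)
print("jar",onz("top",T(643,30),.075),"offcut",onz("top",(308,115),.085))
s=read_state()
from scipy.spatial.transform import Rotation as Ro
print(Ro.from_rotvec(s["tcp_rot"]).as_matrix(),s["tool_pos"])
E
```

```text
lip edge [array([ 0.6087, -0.0163,  0.065 ]), array([ 0.5096, -0.02  ,  0.065 ])] [ 0.5592 -0.0182  0.065 ]
lipwall outer [array([ 0.6407, -0.0381,  0.061 ]), array([ 0.4805, -0.0461,  0.061 ])] [ 0.5606 -0.0421  0.061 ]
lip tri [ 0.6079 -0.0165  0.067 ]
flap edge [0.475  0.184  0.1794] [0.62   0.1914 0.1815]
bx [ 0.0501 -0.9987] ang -1.5206337372727865 origin [0.5559 0.0528] [0.5556 0.0528]
pin [0.5521 0.1277] edge along bx from pin -0.060135698307820964 0.12693228629145997
offcut
jar [ 0.661  -0.1202  0.075 ] offcut [0.7299 0.0681 0.085 ]
[[ 0.9484  0.3172 -0.0006]
 [ 0.3172 -0.9484  0.002 ]
 [ 0.0001 -0.0021 -1.    ]] [ 0.2139 -0.6395  0.23  ]
```

The crop confirms it: the plywood box with steel lip and cheeks, and three slats inside. The flap stands open at about 2.0 rad, with its edge near y=0.188, z=0.18. Next I move high to behind the flap with fingers shut.

```bash
python3 -m crank '[[[2.2,-2.7,-0.6,0,0,0],[2.2,-2.7,-0.6,0,0,0],[2.2,-2.7,-0.6,0,0,0],[2.2,-2.7,-0.6,0,0,0],[2.2,-2.7,-0.6,0,0,0],[2.2,-2.7,0,0,0,0],[2.2,-2.7,0,0,0,0],[2.2,-2.7,0,0,0,0]]]' 0 20
python3 -m crank '[[[2.2,-2.7,0,0,0,-0.12],[0,0,0,0,0,-0.12],[0,0,0,0,0,-0.12],[0,0,0,0,0,-0.12],[0,0,0,0,0,-0.12],[0,0,0,0,0,-0.12],[0,0,0,0,0,-0.12],[0,0,0,0,0,-0.12]]]'
cat > st.py <<'E'
# where the tool stands in box axes (along bx from pin, along box y, z), and its axes
from h import *
from scipy.spatial.transform import Rotation as Ro
np.set_printoptions(precision=4,suppress=True)
s=read_state();a=-np.pi/2+.045;bx=np.array([np.cos(a),np.sin(a)]);by=np.array([-bx[1],bx[0]])
d=s["tool_pos"][:2]-[.5524,.1277];R=Ro.from_rotvec(s["tcp_rot"]).as_matrix()
B=np.array([[*bx,0],[*by,0],[0,0,1]])
print("t",s["time"],"box",d@bx,d@by,s["tool_pos"][2],"world",s["tool_pos"]);print("F box",B@s["wrist_force"],"w",s["width"])
print("toolaxes in box (cols)\n",B@R)
E
python3 st.py
```

```text
time: 0.77
tool_pos: [0.3126, -0.3776, 0.261]
tcp_rot: [-3.1, -0.504, 0.0]
wrist_force: [0.5, -0.1, -0.3]
width: -0.0
grip_force: 0.0
time: 1.43
tool_pos: [0.3246, -0.3465, 0.2608]
tcp_rot: [-2.511, -1.887, 0.0]
wrist_force: [0.4, -0.2, 0.2]
width: 0.001
grip_force: 0.0
t 1.4333 box 0.4634966887510747 -0.24891859969662258 0.26076957397501127 world [ 0.3246 -0.3465  0.2608]
F box [0.2091 0.3927 0.1991] w 0.001294819716674662
toolaxes in box (cols)
 [[-0.947   0.3212 -0.0007]
 [ 0.3212  0.947  -0.0006]
 [ 0.0005 -0.0008 -1.    ]]
```

```bash
python3 -m crank '[[[0,0,0,0,0,-0.109],[0,0,0,0,0,-0.109],[0,0,0,0,0,-0.109],[3.2,1.38,0,0,0,0],[3.2,1.38,0,0,0,0],[3.2,1.38,0,0,0,0],[3.2,1.38,0,0,0,0],[3.2,1.38,0,0,0,0]]]' >/dev/null
python3 -m crank '[[[3.2,1.38,0,0,0,0],[3.2,1.38,0,0,0,0],[3.2,1.38,0,0,0,0],[3.2,1.38,0,0,0,0],[3.2,1.38,0,0,0,0],[3.2,1.38,0,0,0,0],[3.2,1.38,0,0,0,0],[3.2,1.38,0,0,0,0]]]' >/dev/null
python3 -m crank '[[[3.2,1.38,0,0,0,0],[3.2,1.38,0,0,0,0],[3.2,1.38,0,0,0,0],[3.2,1.38,0,0,0,0],[3.2,1.38,0,0,0,0],[0,0,0,0,0,0]]]' >/dev/null
python3 st.py
```

```text
t 3.2667 box -0.11581205275199564 0.0044363391046575796 0.26017115488654863 world [0.5516 0.2436 0.2602]
F box [0.9878 0.2371 0.6181] w 0.0033610617829750956
toolaxes in box (cols)
 [[-1.      0.0023 -0.0026]
 [ 0.0023  1.     -0.    ]
 [ 0.0026 -0.0001 -1.    ]]
```

```bash
python3 -m crank '[[[0,-0.4,2.6,0,0,0],[0,0,2.6,0,0,0],[0,0,2.6,0,0,0],[0,0,2.6,0,0,0],[0,0,2.6,0,0,0],[-1.5,0,0,0,0,0],[-1.5,0,0,0,0,0],[0,0,0,0,0,0]]]' >/dev/null; python3 st.py | head -2
python3 -m crank '[[[-0.8,0,0,0,0,0],[-0.8,0,0,0,0,0],[-0.8,0,0,0,0,0],[-0.8,0,0,0,0,0],[0,0,0,0,0,0]]]' >/dev/null; python3 st.py | head -2
```

```text
t 3.9333 box -0.07763613067359816 -0.0009204778405283527 0.13184595723400225 world [0.548  0.2052 0.1318]
F box [-0.1826  0.0044  0.1691] w 0.0007849724870252153
t 4.35 box -0.04710135436143439 -0.0008858202961150319 0.13202088074511034 world [0.5494 0.1747 0.132 ]
F box [ 0.3274 -0.2373  1.0032] w -0.0006813393298804101
```

Run:
```python
from h import *
a=read_camera("scene");b=read_camera("top")
cv2.imwrite("pics/m1.png",np.hstack([cv2.resize(a[100:330,200:460],(400,354)),cv2.resize(b[120:350,180:440],(400,354))]))
```

```text
(no output)
```

View pics/m1.png

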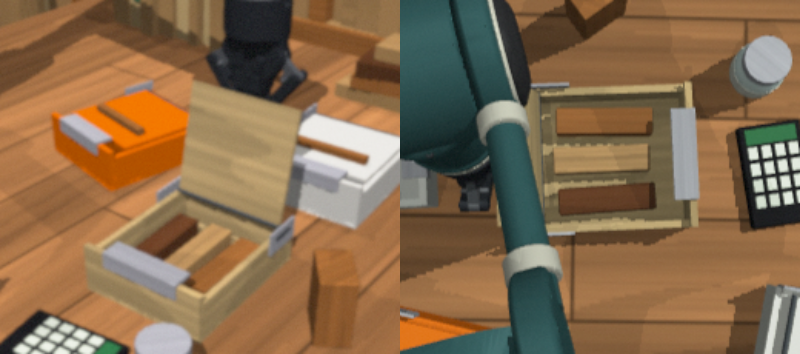

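The picture shows the fingers behind the flap, which has come up towards upright (free edge about (245,95) in the left half), with the samples undisturbed. I carry on along the arc.

```bash
python3 -m crank '[[[-0.8,0,0,0,0,0],[-0.8,0,0,0,0,0],[-0.8,0,0,0,0,0],[-0.8,0,0,0,0,0],[-0.8,0,0,0,0,0],[-0.8,0,0,0,0,0],[0,0,0,0,0,0]]]' >/dev/null; python3 st.py | head -2
python3 -m crank '[[[-0.8,0,0.2,0,0,0],[-0.8,0,0.3,0,0,0],[-0.8,0,0.3,0,0,0],[-0.6,0,0.4,0,0,0],[-0.6,0,0.4,0,0,0],[-0.6,0,0.4,0,0,0],[0,0,0,0,0,0]]]' >/dev/null; python3 st.py | head -2
```

```text
t 5.0333 box 0.0011044485315879397 -0.0017518843709747034 0.13102580204879166 world [0.5507 0.1265 0.131 ]
F box [ 0.794  -0.1768  0.4373] w 0.0025849199872091475
t 5.6167 box 0.042566836293459025 -0.002461283466825603 0.11003270792303127 world [0.5519 0.0851 0.11  ]
F box [-0.5979 -1.1468 -0.745 ] w -0.0015340565592221126
```

```bash
python3 -m crank '[[[-0.5,0,0.5,0,0,0],[-0.5,0,0.5,0,0,0],[-0.4,0,0.5,0,0,0],[-0.3,0,0.6,0,0,0],[-0.3,0,0.6,0,0,0],[-0.3,0,0.7,0,0,0],[0,0,0,0,0,0]]]' >/dev/null; python3 st.py | head -2
python3 - <<'E'
from h import *
a=read_camera("scene")
cv2.imwrite("pics/m2.png",cv2.resize(a[140:320,220:450],None,fx=3,fy=3))
E
```

```text
t 6.2 box 0.06501566972230235 -0.0026900305246158936 0.07557881993755294 world [0.5526 0.0626 0.0756]
F box [-0.007   0.8059  0.3263] w -0.0003049484201244654
```

View pics/m2.png

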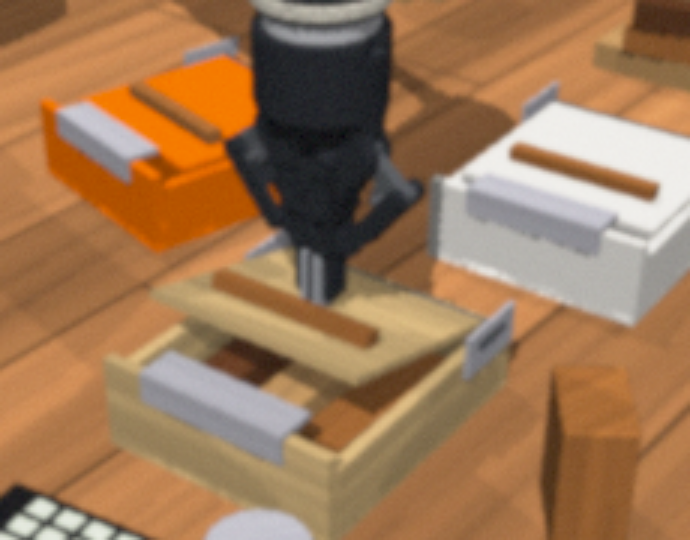

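The flap is at about 15°, with the fingers on the bare face behind the ridge (tip near (320,295) in the crop), clear of the lip. Now I press it flat.

```bash
python3 -m crank '[[[-0.1,0,0.5,0,0,0],[-0.1,0,0.5,0,0,0],[-0.1,0,0.4,0,0,0],[0,0,0.4,0,0,0],[0,0,0.2,0,0,0],[0,0,0.1,0,0,0],[0,0,0,0,0,0],[0,0,0,0,0,0]]]' >/dev/null; python3 st.py | head -2
python3 -m crank '[[[0,0,0.1,0,0,0],[0,0,0,0,0,0],[0,0,0,0,0,0]]]' >/dev/null; python3 st.py | head -2
```

```text
t 6.9167 box 0.06726508263290246 -0.0018930501589130705 0.05623704547007791 world [0.5535 0.0604 0.0562]
F box [0.2256 0.0544 0.8811] w -0.004195903307349865
t 7.1667 box 0.06727373684923164 -0.0018039056807685556 0.055796743050739415 world [0.5536 0.0604 0.0558]
F box [ 1.4692 -0.6375  4.3576] w 0.001166842659755869
```

```bash
python3 -m crank '[[[0,0,0.1,0,0,0],[0,0,0,0,0,0],[0,0,0,0,0,0]]]' >/dev/null; python3 st.py | head -2
python3 -m crank '[[[0,0,0.1,0,0,0],[0,0,0,0,0,0],[0,0,0,0,0,0]]]' >/dev/null; python3 st.py | head -2
python3 - <<'E'
from h import *
a=read_camera("scene")
cv2.imwrite("pics/m3.png",cv2.resize(a[180:320,240:430],None,fx=4,fy=4))
E
```

```text
t 7.4167 box 0.06724983070674073 -0.0017004551934170868 0.05553268880214711 world [0.5537 0.0604 0.0555]
F box [ 1.7375 -3.4596  9.772 ] w 0.0011754413344681545
t 7.6667 box 0.06727079409673378 -0.0015664853923580563 0.05529194778162211 world [0.5539 0.0604 0.0553]
F box [ 2.3583 -5.0197 14.1557] w 0.006538053437410138
```

View pics/m3.png

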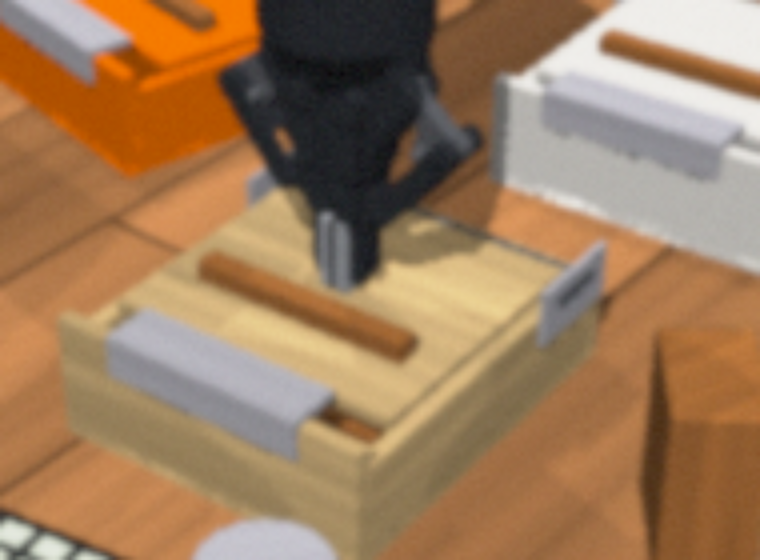

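The flap lies flat with its edge short of the lip (lip edge about (220,350) in the crop), and the vertical force is 14 N. Next I push it along by the ridge.

```bash
python3 -m crank '[[[-0.3,0,0,0,0,0],[-0.3,0,0,0,0,0],[-0.3,0,0,0,0,0],[-0.3,0,0,0,0,0],[-0.3,0,0,0,0,0],[-0.3,0,0,0,0,0],[0,0,0,0,0,0]]]' >/dev/null; python3 st.py | head -2
python3 -m crank '[[[-0.3,0,0,0,0,0],[-0.3,0,0,0,0,0],[-0.3,0,0,0,0,0],[-0.3,0,0,0,0,0],[0,0,0,0,0,0]]]' >/dev/null; python3 st.py | head -2
```

```text
t 8.3 box 0.08392887510702615 -0.0014555854403158852 0.0553098643177191 world [0.5547 0.0438 0.0553]
F box [-4.2935 -3.8016 13.9678] w -0.00012119789607371916
t 8.7167 box 0.09543832583479644 -0.00030338590786479076 0.05538403942886007 world [0.5564 0.0323 0.0554]
F box [-5.8324 -1.1863 11.0602] w -0.0024072201319909284
```

```bash
python3 -m crank '[[[-0.3,0,0,0,0,0],[-0.3,0,0,0,0,0],[0,0,0,0,0,0]]]' >/dev/null; python3 st.py | head -2
python3 -m crank '[[[-0.2,0,0,0,0,0],[-0.2,0,0,0,0,0],[0,0,0,0,0,0]]]' >/dev/null; python3 st.py | head -2
```

```text
t 8.9667 box 0.1015308034303013 -0.00010921053168024935 0.055345015022742944 world [0.5569 0.0263 0.0553]
F box [-5.6109  0.2107  9.4486] w -0.0014455019533859653
t 9.2167 box 0.1022918902693292 -0.00017962055045899137 0.05526222628258884 world [0.5568 0.0255 0.0553]
F box [-17.2196   0.1188   9.7238] w -0.0010631182091164996
```

It is at the stop: the force jumped to 17 N and the tip is at 0.102 of about 0.103. I lift straight up.

```bash
python3 -m crank '[[[0,0,-0.3,0,0,0],[0,0,-0.5,0,0,0],[0,0,-1,0,0,0],[0,0,-2,0,0,0],[0,0,-3,0,0,0],[0,0,-3,0,0,0],[0,0,-3,0,0,0],[0,0,0,0,0,0]]]' >/dev/null; python3 st.py | head -2
python3 - <<'E'
from h import *
a=read_camera("scene")
cv2.imwrite("pics/m4.png",cv2.resize(a[180:370,220:430],None,fx=3,fy=3))
E
```

```text
t 9.8833 box 0.10700343025438026 0.002001727328609181 0.18815758653531103 world [0.5592 0.0209 0.1882]
F box [0.7697 1.1201 1.187 ] w -0.0009574187617741538
```

View pics/m4.png

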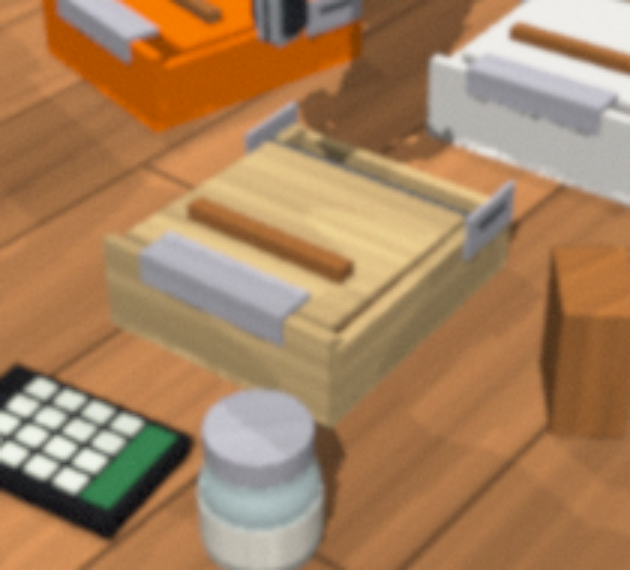

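The crop shows the flap shut: its edge is beneath the lip at (225,285), the slot gap is open at the hinge (380,170), and the neighbouring things are in place. The tip's final position gives about 19 mm of slide.

```bash
python3 -c "
from workcell import *
print(finish_job())"
```

```text
the job is handed in; nothing more can be done
None
```

The flap is folded flat and pushed about 19 mm along, with its edge beneath the lip; it stayed shut after I let go, nothing around it looked disturbed, and I handed the job in (no verdict was returned).

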